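# Restore battery power and hold the spring throttle at its mark for an engine start

### The arm

A 7-joint arm with a two-finger parallel gripper is mounted at the origin on the work surface. World frame = base frame: x ahead of the robot, y to its left, z up, the work surface at z = 0. Lengths are in m, angles in rad, forces in N, time in s.
With the tool pointing down it reaches from about 0.4 to 0.875 m from the base axis. Payload 6.5 kg.
Tool frame: the origin (TCP) lies between the finger pads; the fingertips stand 22 mm ahead of it and the grasp point (between the pads) lies 3 mm ahead of it (tcp_to_tips is the distance from the TCP to the fingertips, in m); x points along the fingers, z is the direction in which the jaws open and shut, and the axes are right-handed (so a half turn about x gives the same grasp; the last joint's range is limited). The gripper opens to 88 mm and grips with 3 to 60 N. Pads are 18 mm wide; open, the fingers measure 123 mm over their backs; the gripper's body (75 mm by 187 mm) begins 45 mm behind the grasp point.
Start: joints at [1.227, 0.536, -0.004, 1.538, 0.003, 1.067, -0.071], TCP at [0.178, -0.625, 0.261] pointing down, gripper open.
Joint ranges: [-2.7, 2.7], [-0.37, 2.16], [-1.27, 1.26], [0.24, 2.4], [-1.31, 4.45], [0.19, 1.91], [-2.76, 2.76]. Speed limits (rad/s): [2.39, 2.39, 3.14, 3.14, 3.14, 3.14, 3.14].

### API

Orientations are given as [roll, pitch, yaw] about the fixed x, y, z axes, in that order (R = Rz(yaw) Ry(pitch) Rx(roll)).
In Python, from plant import sense, read_camera, sign_off, tcp_to_tips gives the robot as it stands.
- The arm moves only by the shell command python3 -m inch 'ROWS' [OPENING] [FORCE]. ROWS is JSON, a list of rows, each a list of 2 entries, a list of its own where there are three numbers: the shift along the tool's x, y, z in cm, then the turn, a rotation vector about the tool's x, y, z in degrees. A call has 1 to 5 rows; each row is the pose to reach, as a shift and turn from the pose commanded when the call began, along the tool's axes at that moment; what a row does not reach only later rows make up. A row lasts 1/12 s, in which the tool goes at most 41.7 mm and 7.16 degrees, less where a joint would pass 70% of its speed; a pose out of reach is approached as far as the arm can. A call with a gripper value outside its range is refused whole. OPENING is the finger opening in cm, from 0 to 8.81, set as the call begins (- or left out, the last holds). The fingers move at their own pace and stop on an object; FORCE is the grip in N (left out, the last holds). Time passes only in rows, so rows that repeat a pose let the fingers close. It gives the time, the measured TCP pose, the force and the opening at its end, in the units of the state.
- sense(): the state, without advancing time (a new reading comes with each control period).
- read_camera(name): name is "scene" or "top" or "wrist"; returns a dict with "img" (420x560x3 uint8, red, green, blue), "camera_matrix" (3x3 intrinsics, pixels), "R" (3x3) and "t" (3): a world point X has camera coordinates R X + t; the wrist camera has in their place "hand_eye" (4x4, takes a point from camera to tool coordinates, whose origin is the TCP and whose axes are the tool frame's). Camera axes: x right, y down, z forward; pixel columns grow to the right and rows downward; lengths in m; the calibration is good to about 2 mm. The wrist camera is an equidistant fisheye: a pixel r from the principal point sees the ray r / f radians off the axis. A picture is of the moment at which its call begins: read the wrist's pose just before it. There is no depth.
- sign_off(): hands the job in, once; it reports no verdict.
The state is a dict: "clock": time; "joint_positions": joint angles; "joint_velocities": joint speeds; "joint_torque": joint torques, N m; "tool_pos": TCP position; "tcp_rot": TCP orientation; "contact_force": force on the tool from outside, world axes, zero at the start; "ft_torque": the same for the moment, N m; "grip_width": finger opening in m.
Only numpy, scipy, OpenCV 4.12 (cv2) and the standard library are available. Lean on these libraries where they do the work, as an engineer would, in place of code of your own. Each camera call takes 0.05 s, during which the arm holds its last target. There are 200 camera calls.

### The job

Get the engine ready to crank: plug the red-handled pull-out block fully home in the battery disconnect's socket and let go of it, and only then pull the yellow throttle knob out until the whole red band on its rod just shows in front of the brass bushing (45 mm of pull), without pulling it well past that mark. The knob springs back by itself, so finish while still gripping it and keeping it at the mark. Leave the blown black-handled block, the timber offcut and the chipping hammer where they are.

Things in the scene. Friction and masses are not known exactly. Their poses are not given: they have to be found in the camera images.
- pullout: the good pull-out block, standing loose (0.14 kg): white, red handle. Origin: centre of its underside, z up. Plug 30 mm (x) by 46 mm (y), 28 mm tall, its lowest 5 mm tapered to 26 x 42 mm; on it a flange 44 x 60 mm, 6 mm thick; then the handle, an upright ridge 14 mm thick (x), 44 mm long (y), from 34 to 68 mm up, to pinch across its thickness. Fits the socket either way round
- blown: the blown pull-out block, same shape and size, grey body with a black handle; stands loose on the bench and stays there. Origin: centre of its underside
- disconnect: battery disconnect, screwed to the bench: low grey steel tray 120 (x) x 140 (y) mm with walls 22 mm high, in its middle a black insulating block 78 x 94 mm whose top is 44 mm above the bench. Origin: centre of the underside, z up; its x and y are those of the socket
- socket_mouth (a point): centre of the socket's mouth, on the black block's top, 44 mm above the bench. Hole 33 mm (along the disconnect's x) by 49 mm (along its y), 30 mm deep, 2 mm chamfer. Fully home, the pull-out's flange rests on the mouth, its x lies along the disconnect's x (either way round) and its origin is 28 mm below this point
- panel: engine control box, fixed: grey, 160 (x) x 220 (y) mm, top 125 mm above the bench, foot plate 180 x 260 mm. Its aluminium front faces its own -x (the robot): tachometer, lamps, key switch, and the throttle at its own y = -45 mm, 100 mm above the bench. Brass bushing, 25 mm wide, ends 14 mm in front of the face. Origin: centre of the underside
- throttle (a joint): travel of the throttle knob straight out along the panel's own -x, in m: 0 = home (idle), 0.045 = the whole 8 mm red band on the rod just shows in front of the bushing, 0.070 = end stop. A spring pulls it back with 6 N at home, 11.4 N at the mark, 14.4 N at the stop, and returns it home when released
- throttle_neck (a point): middle of the knob's neck, on its axis, 100 mm above the bench; moves with the knob (at home 21 mm in front of the bushing). Yellow knob on a 10 mm steel rod: neck 18 mm in diameter, 26 mm long, then towards the robot a head 39 mm in diameter, 20 mm long, beginning 13 mm from this point: fingers closed on the neck from above, along the panel's y, hook behind the head
- offcut: offcut of softwood timber lying flat, 89 x 150 x 38 mm, leave alone. Origin: centre of the underside
- hammer: chipping hammer lying on the bench along its x, 270 mm long, black grip, steel head at +x, leave alone. Origin: middle, on the bench
Things that resemble listed ones, but are neither listed nor needed, are in the scene too. There is more than one size of the disconnect; the job needs the smaller. Leave any orange look-alike of the pullout alone.

How it is judged:
By the outcome, as a careful person would: the job done as asked, in the order asked, and still so for the second after the job is handed in, while the arm keeps its last pose, push and grip.
It also fails if it takes over 56 s, if anything falls off the work surface, if the arm or the gripper's body presses on something with over 40 N, if the wrist force passes 120 N, or if a joint passes its speed limit or range.

## Working session

There is one attempt and no reset: what is moved stays moved. The work goes in short steps, Python scripts to look and compute and a shell command to move; the robot and the scene stay as the last step left them, time stands still between calls to the robot, and variables do not carry over. Pictures are saved under pics/ and viewed, about 8 in all and at most 12, crops included, and the job is handed in when it is done.

```bash
mkdir -p pics; ls; python3 - <<'E'
from plant import *
import cv2,numpy as np
s=sense()
print({k:np.round(v,3) for k,v in s.items()})
for n in("scene","top"):
    c=read_camera(n); cv2.imwrite(f"pics/{n}0.png",c["img"][:,:,::-1]); print(n,c["camera_matrix"],c["R"],c["t"])
print(tcp_to_tips)
E
```

```text
pics
{'clock': np.float64(0.0), 'joint_positions': array([ 1.227,  0.537, -0.004,  1.539,  0.003,  1.067, -0.071]), 'joint_velocities': array([ 0.   ,  0.001, -0.   , -0.002,  0.001,  0.001,  0.   ]), 'joint_torque': array([ 1.0000e-03, -5.7098e+01,  9.9100e-01, -2.5160e+01, -5.6000e-02,
        1.8000e-02,  0.0000e+00]), 'tool_pos': array([ 0.178, -0.625,  0.26 ]), 'tcp_rot': array([-3.065,  1.569,  1.925]), 'contact_force': array([-0.376, -0.774, -0.165]), 'ft_torque': array([-0.05 , -0.009, -0.001]), 'grip_width': np.float64(0.088)}
scene [[414.83818853   0.         284.60419258]
 [  0.         414.83818853 202.18053376]
 [  0.           0.           1.        ]] [[-0.43465293  0.90055895  0.0083912 ]
 [ 0.55535735  0.27535377 -0.78470282]
 [-0.70898169 -0.33641326 -0.61981536]] [ 0.15512675 -0.2071674   1.61170416]
top [[419.57473666   0.         278.49183946]
 [  0.         419.57473666 208.20562338]
 [  0.           0.           1.        ]] [[ 1.08343390e-02 -9.99940801e-01  1.00567455e-03]
 [-9.90554593e-01 -1.08701108e-02 -1.36687374e-01]
 [ 1.36690214e-01  4.84741806e-04 -9.90613724e-01]] [0.042715   0.49349578 1.03519998]
0.022
```

View pics/scene0.png

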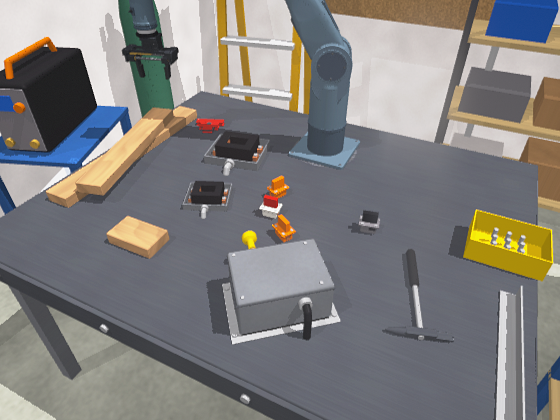

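View pics/top0.png

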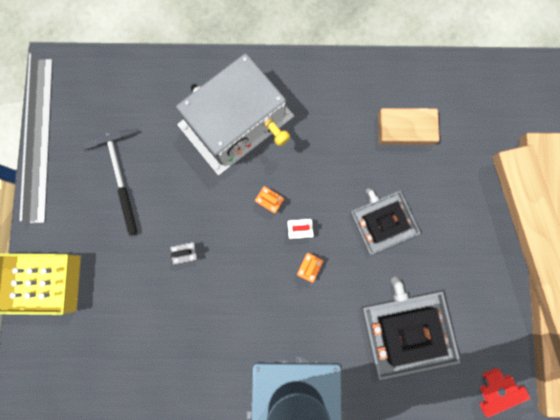

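The scene view shows the red-handled block at (270,205), the small disconnect at (208,195) and the panel at (280,280). In the top view the red block is at (301,229), the small disconnect at (386,221), the yellow knob at (280,136), the panel top at about (233,105), and orange look-alikes at (270,200) and (311,267).

```bash
cat > h.py <<'E'
import cv2,numpy as np
from plant import *
from scipy.spatial.transform import Rotation as Ro
def cast(c,uv,z):
    """pixels -> world points on plane z (scene/top)"""
    uv=np.atleast_2d(uv).astype(float)
    d=np.c_[uv,np.ones(len(uv))]@np.linalg.inv(c["camera_matrix"]).T@c["R"]
    o=-c["R"].T@c["t"]
    return o+d*((z-o[2])/d[:,2])[:,None]
def toolpose(s): return Ro.from_euler("xyz",s["tcp_rot"]),np.array(s["tool_pos"])
def wcast(c,s,uv,z):
    """wrist fisheye pixels -> world points on plane z"""
    uv=np.atleast_2d(uv).astype(float);K=c["camera_matrix"]
    q=(uv-K[:2,2])/[K[0,0],K[1,1]];r=np.linalg.norm(q,axis=1)
    d=np.c_[q*(np.sin(r)/np.maximum(r,1e-9))[:,None],np.cos(r)]
    H=c["hand_eye"];R,t=toolpose(s)
    d=R.apply(d@H[:3,:3].T);o=R.apply(H[:3,3])+t
    return o+d*((z-o[2])/d[:,2])[:,None]
def comps(m,minA=30):
    cs,_=cv2.findContours(m.astype(np.uint8),cv2.RETR_EXTERNAL,cv2.CHAIN_APPROX_NONE)
    return [k[:,0] for k in cs if cv2.contourArea(k)>minA]
def rect(P):
    (c,wh,a)=cv2.minAreaRect(P[:,:2].astype(np.float32)); return np.round(c,4),np.round(wh,4),round(a,1)
def red(i): i=i.astype(int);return (i[...,0]>130)&(i[...,1]<60)&(i[...,2]<60)
def yel(i): i=i.astype(int);return (i[...,0]>150)&(i[...,1]>120)&(i[...,2]<70)
def move(target,yawclose,s=None,lead=0.0):
    """tool shift (cm) and rotvec (deg) to reach: tool down at target TCP, closing axis at world yaw"""
    s=s or sense();R,t=toolpose(s)
    best=None
    for k in (0,np.pi):
        a=yawclose+k;x=np.array([0,0,-1]);z=np.array([np.cos(a),np.sin(a),0]);y=np.cross(z,x)
        G=R.inv()*Ro.from_matrix(np.c_[x,y,z]);v=G.as_rotvec(degrees=True)
        if best is None or np.linalg.norm(v)<np.linalg.norm(best):best=v
    return np.round(R.inv().apply(np.array(target)-t)*100,2),np.round(best,2)
E
python3 - <<'E'
from h import *
c=read_camera("top");i=c["img"]
for k in comps(red(i),15): print("red",k.mean(0),rect(cast(c,k,.068)))
for k in comps(yel(i),15): print("yel",k.mean(0),rect(cast(c,k,.1)))
print("panel top",cast(c,[[245,57],[285,102],[222,158],[179,108]],.125))
d=i[185:260,345:425].astype(int).max(2)<45
for k in comps(d,100): print("blk",rect(cast(c,k+[345,185],.044)))
print(cast(c,[[386,221]],.044))
w=read_camera("wrist");print(w["camera_matrix"],w["hand_eye"])
cv2.imwrite("pics/topcrop.png",cv2.resize(i[30:275,170:440,::-1],None,fx=2.4,fy=2.4,interpolation=cv2.INTER_CUBIC))
print(Ro.from_euler("xyz",sense()["tcp_rot"]).as_matrix().round(3))
E
```

```text
red [496.02884615 381.92307692] (array([ 0.0891, -0.4622]), array([0.0504, 0.0801]), 16.4)
yel [ 29.5        309.83606557] (array([0.2413, 0.6208]), array([0.0068, 0.1368]), 0.6)
yel [315.26086957 269.39130435] (array([ 0.3402, -0.0397]), array([0.0104, 0.022 ]), 63.3)
yel [ 70.98425197 283.32283465] (array([0.302 , 0.5293]), array([0.1262, 0.0276]), 0.6)
yel [  4.18367347 271.20408163] (array([0.3224, 0.6784]), array([0.0855, 0.0374]), 5.8)
yel [270.95238095 201.33333333] (array([0.5006, 0.0679]), array([0.0495, 0.0135]), 76.4)
yel [272.42105263 194.42105263] (array([0.5171, 0.0627]), array([0.0208, 0.0087]), 53.4)
panel top [[0.85352049 0.13416281 0.125     ]
 [0.73928732 0.03514814 0.125     ]
 [0.59893727 0.18308341 0.125     ]
 [0.72130961 0.29019555 0.125     ]]
[[ 0.46210398 -0.2224868   0.044     ]]
[[325.1922621    0.         279.82434361]
 [  0.         325.1922621  204.3161805 ]
 [  0.           0.           1.        ]] [[ 9.03262237e-04 -3.12499936e-01  9.49917351e-01 -1.25229099e-01]
 [-1.58010575e-03 -9.49916999e-01 -3.12498317e-01  8.09341551e-02]
 [ 9.99998344e-01 -1.21870194e-03 -1.35180710e-03  1.59817058e-03]
 [ 0.00000000e+00  0.00000000e+00  0.00000000e+00  1.00000000e+00]]
[[-0.     0.962  0.274]
 [ 0.001  0.274 -0.962]
 [-1.    -0.    -0.001]]
```

View pics/topcrop.png

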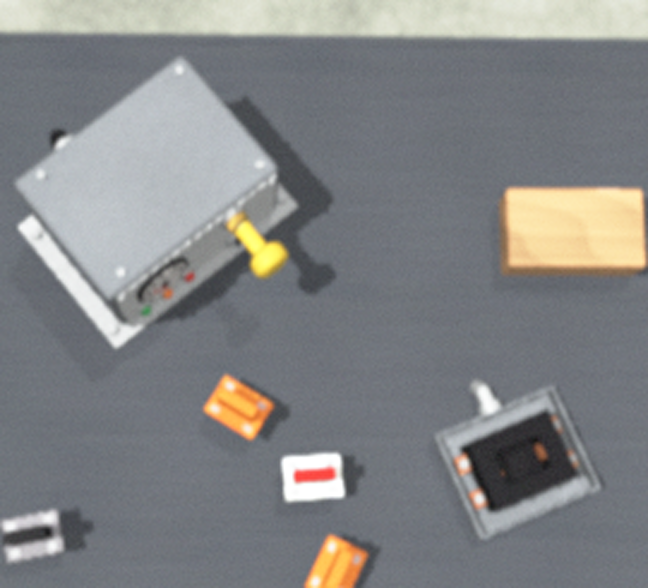

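The crop shows the red handle at crop (315,475), the small disconnect's black block at about (520,460), and the knob head at (267,258). The panel face looks down-right. I'll go over the disconnect first for a close wrist view.

```bash
python3 - <<'E'
from h import *
c=read_camera("top")
f=lambda x,y:[170+x/2.4,30+y/2.4]
print("pull",cast(c,[f(315,475)],.068),"disc",cast(c,[f(521,461)],.044),"knob head",cast(c,[f(267,258)],.1),"bush",cast(c,[f(237,222)],.1))
print("tray",cast(c,[f(438,435),f(552,388),f(600,488),f(487,537)],.022))
print(move([.45,-.22,.22],np.radians(22)))
E
```

```text
pull [[ 0.44015372 -0.00820803  0.068     ]] disc [[ 0.45939643 -0.22514331  0.044     ]] knob head [[0.6585048  0.04320685 0.1       ]] bush [[0.69626694 0.07430976 0.1       ]]
tray [[ 0.4888173  -0.14250203  0.022     ]
 [ 0.54135518 -0.26628658  0.022     ]
 [ 0.43376922 -0.31431488  0.022     ]
 [ 0.38053959 -0.1929025   0.022     ]]
(array([  4.05,  37.25, -31.47]), array([ 8.392e+01, -3.000e-02,  4.000e-02]))
```

```bash
python3 -m inch '[[[1.35,12.4,-10.5],[28,0,0]],[[1.35,12.4,-10.5],[28,0,0]],[[1.35,12.4,-10.5],[28,0,0]],[[1.35,12.4,-10.5],[28,0,0]],[[1.35,12.4,-10.5],[28,0,0]]]' 8.8 20
python3 -m inch '[[[1.35,6,-15.1],[28,0,0]],[[1.35,6,-15.1],[28,0,0]],[[1.35,6,-15.1],[28,0,0]],[[1.35,6,-15.1],[28,0,0]],[[1.35,6,-15.1],[28,0,0]]]'
python3 -m inch '[[[1.35,-1.8,-16.1],[28,0,0]],[[1.35,-1.8,-16.1],[28,0,0]],[[1.35,-1.8,-16.1],[28,0,0]],[[1.35,-1.8,-16.1],[28,0,0]],[[1.35,-1.8,-16.1],[28,0,0]]]'
python3 - <<'E'
from h import *
s=sense();w=read_camera("wrist");np.savez("w1.npz",**w,**{"tool_pos":s["tool_pos"],"tcp_rot":s["tcp_rot"]})
cv2.imwrite("pics/w1.png",cv2.resize(w["img"][:,:,::-1],None,fx=1.4,fy=1.4,interpolation=cv2.INTER_CUBIC))
print(s["joint_positions"])
E
```

```text
clock: 0.67
tool_pos: [0.2747, -0.4828, 0.2464]
tcp_rot: [3.021, 1.565, 1.242]
contact_force: [0.2, -0.0, -0.0]
grip_width: 0.0882
clock: 1.08
tool_pos: [0.3627, -0.3493, 0.2332]
tcp_rot: [-2.717, 1.568, 1.298]
contact_force: [0.1, 0.4, -0.3]
grip_width: 0.088
clock: 1.5
tool_pos: [0.4517, -0.2151, 0.2199]
tcp_rot: [-2.398, 1.568, 1.127]
contact_force: [-0.1, 0.4, -0.0]
grip_width: 0.0883
[ 0.25654532  0.3369014   0.12046389  1.97252721 -0.05670513  0.83505849
 -2.34941135]
```

View pics/w1.png

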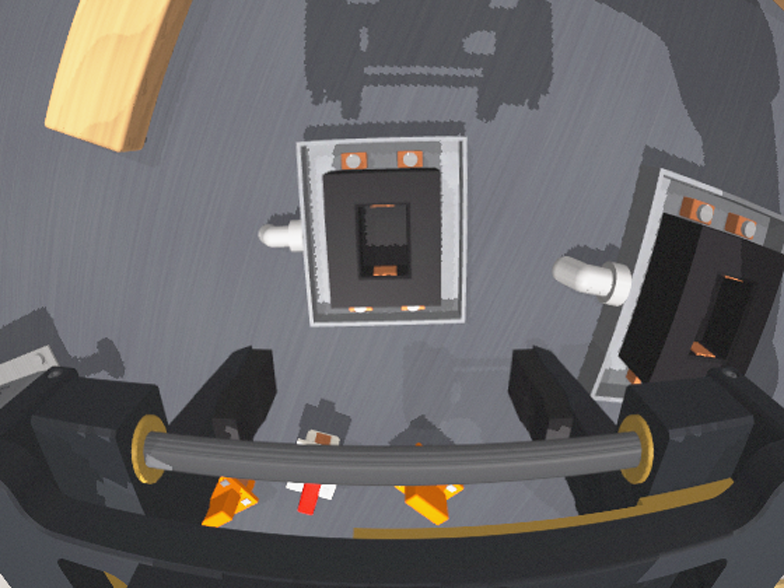

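The wrist view shows the small disconnect's black block at about (382,240) and its mouth at corners (358,203), (408,205), (411,278), (359,278), in 1.4x pixels. I'll zoom in for sharp corners.

```bash
python3 - <<'E'
from h import *
w=np.load("w1.npz");i=w["img"][90:240,205:340,::-1]
z=cv2.convertScaleAbs(cv2.resize(i,None,fx=4,fy=4,interpolation=cv2.INTER_CUBIC),alpha=2.2)
cv2.imwrite("pics/w1z.png",z)
E
```

```text
(no output)
```

View pics/w1z.png

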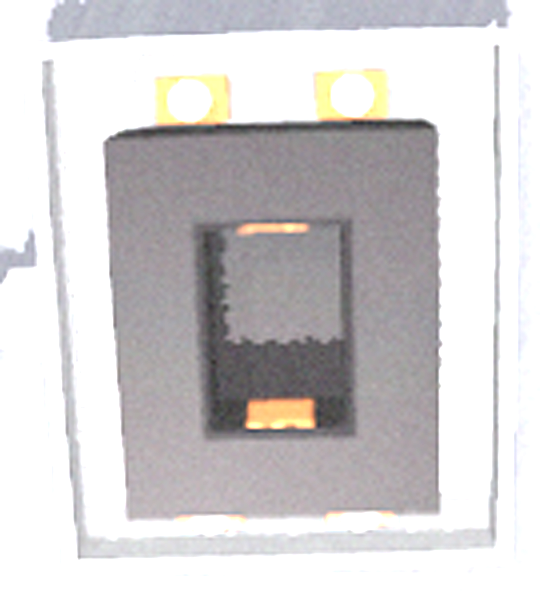

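The zoom shows the mouth's outer corners at (194,221), (353,220), (356,437), (205,437), and the block top at (106,142), (437,132), (440,515), (128,518).

```bash
cat >> h.py <<'E'
def quad(w,s,q,z):
    P=wcast(w,s,np.array(q,float),z)[:,:2]
    e=np.roll(P,-1,0)-P
    print("centre",P.mean(0).round(4),"sides",np.linalg.norm(e,axis=1).round(4),"yaw",np.degrees(np.arctan2(e[:,1],e[:,0])).round(1))
E
python3 - <<'E'
from h import *
w=np.load("w1.npz");f=lambda q:[[205+(x+.5)/4-.5,90+(y+.5)/4-.5] for x,y in q]
quad(w,w,f([(194,221),(353,220),(356,437),(205,437)]),.044)
quad(w,w,f([(106,142),(437,132),(440,515),(128,518)]),.044)
print(move([.455,-.03,.22],np.radians(3)))
E
```

```text
centre [ 0.4626 -0.2272] sides [0.037  0.0529 0.0367 0.0528] yaw [-157.9  113.3   21.9  -66.4]
centre [ 0.4623 -0.2268] sides [0.0765 0.0941 0.0777 0.0929] yaw [-156.6  113.9   22.6  -66.9]
(array([  0.03, -16.98,  -7.2 ]), array([19.12, -0.08,  0.12]))
```

```bash
python3 - <<'E'
from h import *
print(move([.44,-.008,.22],np.radians(3))[0])
E
```

```text
[  0.03 -19.58  -6.64]
```

```bash
python3 -m inch '[[[0,-19.6,-6.6],[-35,0,0]],[[0,-19.6,-6.6],[-35,0,0]],[[0,-19.6,-6.6],[-35,0,0]],[[0,-19.6,-6.6],[-35,0,0]],[[0,-19.6,-6.6],[-35,0,0]]]' | head -3
for k in 1 2 3; do python3 -m inch '[[[0,0,0],[-35,0,0]],[[0,0,0],[-35,0,0]],[[0,0,0],[-35,0,0]],[[0,0,0],[-35,0,0]],[[0,0,0],[-35,0,0]]]'|head -3; done
python3 -m inch '[[[0,0,0],[-21,0,0]],[[0,0,0],[-21,0,0]],[[0,0,0],[-21,0,0]],[[0,0,0],[-21,0,0]]]'
python3 - <<'E'
from h import *
s=sense();w=read_camera("wrist");np.savez("w2.npz",**w,**{"tool_pos":s["tool_pos"],"tcp_rot":s["tcp_rot"]})
print(s["joint_positions"])
cv2.imwrite("pics/w2.png",cv2.resize(w["img"][:,:,::-1],None,fx=1.4,fy=1.4,interpolation=cv2.INTER_CUBIC))
for k in comps(red(w["img"]),40):print(k.mean(0),len(k),rect(wcast(w,s,k,.068)))
E
```

```text
clock: 1.97
tool_pos: [0.4365, -0.0127, 0.2205]
tcp_rot: [1.598, 1.57, -0.543]
clock: 2.38
tool_pos: [0.437, -0.0146, 0.2204]
tcp_rot: [0.411, 1.57, -1.12]
clock: 2.8
tool_pos: [0.437, -0.0148, 0.2203]
tcp_rot: [-0.412, 1.57, -1.332]
clock: 3.22
tool_pos: [0.437, -0.0148, 0.2203]
tcp_rot: [-1.052, 1.57, -1.361]
clock: 3.55
tool_pos: [0.4369, -0.0148, 0.2202]
tcp_rot: [-1.884, 1.571, -1.829]
contact_force: [0.7, 0.2, 0.6]
grip_width: 0.088
[ 0.33944409  0.26925723 -0.4676475   2.0921033   0.16591462  0.81497866
 -0.17283142]
[287.25      182.4296875] 128 (array([ 0.4429, -0.0056]), array([0.0127, 0.0476]), 4.7)
[492.54545455  71.90909091] 22 (array([0.6359, 0.1194]), array([0.0076, 0.0098]), 62.1)
```

View pics/w2.png

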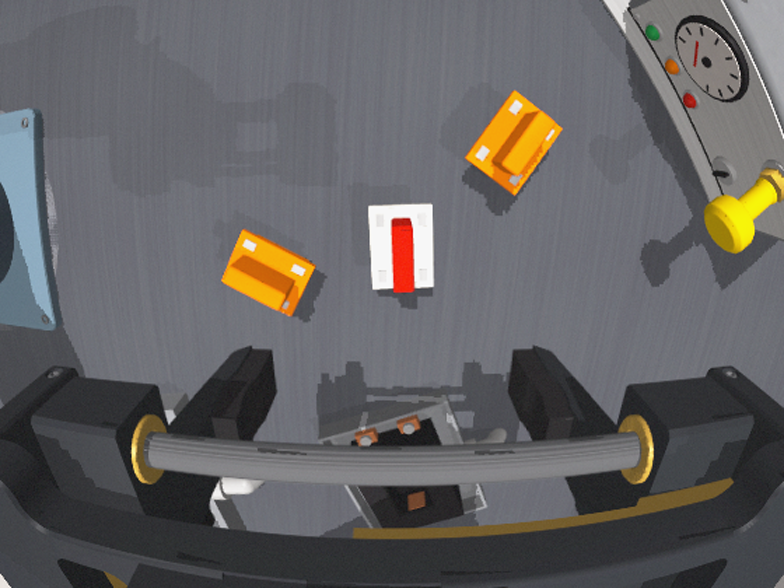

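The view shows the pull-out's flange at (369,206), (432,204), (434,289), (372,290) and the red handle at x≈402. The orange look-alikes are clear of a half-open gripper.

```bash
python3 - <<'E'
from h import *
w=np.load("w2.npz");f=lambda q:[[(x+.5)/1.4-.5,(y+.5)/1.4-.5] for x,y in q]
quad(w,w,f([(369,206),(432,204),(434,289),(372,290)]),.034)
m=(w["img"].min(2)>150)|red(w["img"]);m[:,:255]=0;m[:,320:]=0;m[:130]=0;m[215:]=0
for k in comps(m,200):print(rect(wcast(w,w,k,.034)))
k=max(comps(red(w["img"])),key=len);k=k[k[:,1]<195];print("handle top far part",rect(wcast(w,w,k,.068)))
print(move([.443,-.006,.150],np.radians(3.5)))
E
```

```text
centre [ 0.4433 -0.0088] sides [0.0434 0.0618 0.0448 0.061 ] yaw [   5.   -84.3 -176.    94.4]
(array([ 0.443 , -0.0092]), array([0.0447, 0.0638]), 5.1)
handle top far part (array([0.4421, 0.0009]), array([0.0122, 0.0343]), 3.7)
(array([7.03, 0.84, 0.64]), array([-0.72,  0.  ,  0.01]))
```

```bash
python3 - <<'E'
from h import *
print(move([.443,-.0085,.059],np.radians(4.8)))
w=np.load("w2.npz");print(Ro.from_euler("xyz",w["tcp_rot"]).as_matrix().round(3))
E
```

```text
(array([16.13,  0.59,  0.63]), array([-2.02,  0.  ,  0.01]))
[[-0.    -0.055  0.998]
 [-0.     0.998  0.055]
 [-1.    -0.    -0.   ]]
```

```bash
python3 -m inch '[[[4,0.6,0.6],[-2,0,0]],[[8,0.6,0.6],[-2,0,0]],[[10,0.6,0.6],[-2,0,0]],[[10,0.6,0.6],[-2,0,0]]]' 5.0
python3 -m inch '[[[2,0,0],[0,0,0]],[[4,0,0],[0,0,0]],[[5.5,0,0],[0,0,0]],[[6.1,0,0],[0,0,0]],[[6.1,0,0],[0,0,0]]]'
python3 - <<'E'
from h import *
print(move([.443,-.0085,.059],np.radians(4.8)))
E
```

```text
clock: 3.93
tool_pos: [0.4398, -0.0079, 0.1168]
tcp_rot: [3.075, 1.564, -3.125]
contact_force: [-0.4, 0.3, -0.1]
grip_width: 0.0636
clock: 4.35
tool_pos: [0.4427, -0.0077, 0.0593]
tcp_rot: [-2.565, 1.57, -2.481]
contact_force: [0.3, -0.2, 1.1]
grip_width: 0.0498
(array([ 0.03, -0.08,  0.02]), array([ 0.03, -0.04,  0.02]))
```

Now grip, then lift.

```bash
python3 -m inch '[[[0,-0.1,0],[0,0,0]],[[0,-0.1,0],[0,0,0]],[[0,-0.1,0],[0,0,0]],[[0,-0.1,0],[0,0,0]],[[0,-0.1,0],[0,0,0]]]' 0.5 30
python3 -m inch '[[[0,0,0],[0,0,0]],[[0,0,0],[0,0,0]],[[0,0,0],[0,0,0]]]'
python3 -m inch '[[[-3,0,0],[0,0,0]],[[-6,0,0],[0,0,0]],[[-9,0,0],[0,0,0]],[[-11,0,0],[0,0,0]],[[-11,0,0],[0,0,0]]]'
python3 - <<'E'
from h import *
# stand so that the socket is in view: TCP 13 cm short of it along +y-tool side
print(move([.4624,-.2270,.17],np.radians(23.1)))
E
```

```text
clock: 4.77
tool_pos: [0.4431, -0.0085, 0.0597]
tcp_rot: [-0.132, 1.57, -0.047]
contact_force: [-0.0, -0.2, 0.5]
grip_width: 0.019
clock: 5.02
tool_pos: [0.443, -0.0085, 0.0595]
tcp_rot: [-0.345, 1.57, -0.26]
contact_force: [0.4, -0.8, 4.6]
grip_width: 0.0138
clock: 5.43
tool_pos: [0.4447, -0.0084, 0.1724]
tcp_rot: [-0.136, 1.565, -0.05]
contact_force: [0.9, 0.4, -1.5]
grip_width: 0.0138
(array([  0.26, -21.94,  -0.11]), array([-18.2 ,   0.32,   0.1 ]))
```

```bash
python3 - <<'E'
from h import *
print(move([.490,-.291,.20],np.radians(23.1)))
E
```

```text
(array([ -2.72, -28.55,   2.11]), array([-18.2 ,   0.32,   0.1 ]))
```

```bash
python3 -m inch '[[[-2.7,-4,0.3],[-4,0.3,0.1]],[[-2.7,-8,0.6],[-8,0.3,0.1]],[[-2.7,-12,0.9],[-12,0.3,0.1]],[[-2.7,-16,1.2],[-18.2,0.3,0.1]],[[-2.7,-20,1.5],[-18.2,0.3,0.1]]]'
python3 - <<'E'
from h import *
print(move([.490,-.291,.20],np.radians(23.1)))
E
```

```text
clock: 5.85
tool_pos: [0.474, -0.2085, 0.195]
tcp_rot: [2.63, 1.564, 3.039]
contact_force: [0.4, 0.1, -2.4]
grip_width: 0.0139
(array([-0.51, -8.21, -1.82]), array([ 0.34, -0.35, -0.2 ]))
```

```bash
python3 -m inch '[[[0,-4,-0.9],[0,0,0]],[[0,-7.5,-1.8],[0,0,0]],[[0,-8.2,-1.8],[0,0,0]],[[0,-8.2,-1.8],[0,0,0]],[[0,-8.2,-1.8],[0,0,0]]]'
python3 - <<'E'
from h import *
s=sense();w=read_camera("wrist");np.savez("w3.npz",**w,**{"tool_pos":s["tool_pos"],"tcp_rot":s["tcp_rot"]})
print(s["joint_positions"].round(2),s["tool_pos"])
z=cv2.convertScaleAbs(w["img"][100:420,130:430,::-1],alpha=1.8)
cv2.imwrite("pics/w3.png",cv2.resize(z[:250],None,fx=2.4,fy=2.4,interpolation=cv2.INTER_CUBIC))
E
```

```text
clock: 6.27
tool_pos: [0.4898, -0.2878, 0.1947]
tcp_rot: [2.434, 1.563, 2.837]
contact_force: [0.8, 0.6, -1.0]
grip_width: 0.0135
[ 0.78  0.52 -0.43  1.79  0.27  0.9   0.63] [ 0.48979073 -0.2878026   0.19465162]
```

View pics/w3.png

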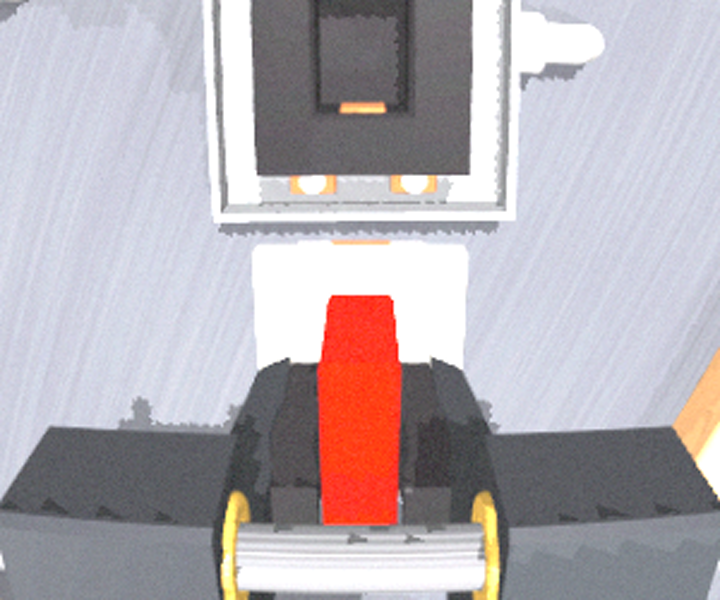

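The view shows the pull-out held straight, with its front flange edge at (254..466,247), the handle top end at (327..393,296), and the block's near edge at (258..469,174). I'll crop the socket fully.

```bash
python3 - <<'E'
from h import *
w=np.load("w3.npz")
z=cv2.convertScaleAbs(w["img"][40:185,200:350,::-1],alpha=2)
cv2.imwrite("pics/w3s.png",cv2.resize(z,None,fx=4,fy=4,interpolation=cv2.INTER_CUBIC))
f=lambda x,y:[130+(x+.5)/2.4-.5,100+(y+.5)/2.4-.5]
R,t=toolpose(w)
P=R.inv().apply(wcast(w,w,[f(254,247),f(466,247)],w["tool_pos"][2]-.0255)-t);print("flange edge in tool",P.round(4))
P=R.inv().apply(wcast(w,w,[f(327,296),f(393,296)],w["tool_pos"][2]-.0255)-t)
P=R.inv().apply(wcast(w,w,[f(319,365),f(400,365)],w["tool_pos"][2]+.0085)-t);print("handle top end in tool",P.round(4))
E
```

```text
flange edge in tool [[ 0.0258  0.0312 -0.0225]
 [ 0.0255  0.0312  0.0209]]
handle top end in tool [[-0.0083  0.0215 -0.0076]
 [-0.0084  0.0215  0.0059]]
```

View pics/w3s.png

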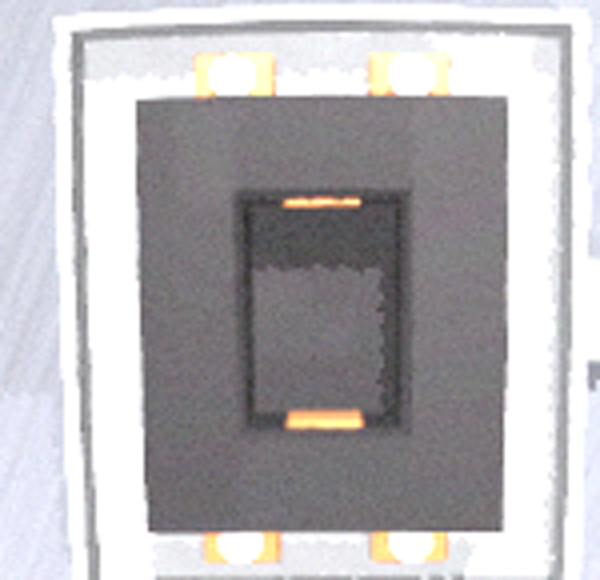

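The crop shows the block top at (137,98), (506,98), (503,531), (149,531), and the mouth at (236,191), (411,191), (410,433), (245,433).

```bash
python3 - <<'E'
from h import *
w=np.load("w3.npz");f=lambda q:[[200+(x+.5)/4-.5,40+(y+.5)/4-.5] for x,y in q]
quad(w,w,f([(236,191),(411,191),(410,433),(245,433)]),.044)
quad(w,w,f([(137,98),(506,98),(503,531),(149,531)]),.044)
s=sense();R,t=toolpose(s);print("tool z yaw",np.degrees(np.arctan2(*R.as_matrix()[[1,0],2])),R.as_matrix()[2],t)
E
```

```text
centre [ 0.4632 -0.2267] sides [0.0365 0.0517 0.0353 0.0518] yaw [  23.   -66.7 -156.9  114.7]
centre [ 0.463  -0.2272] sides [0.077  0.0936 0.0773 0.0937] yaw [  23.   -66.3 -156.9  113.6]
tool z yaw 23.222137829592256 [-0.99997159  0.00501259 -0.00562933] [ 0.49002948 -0.28677762  0.19500696]
```

```bash
python3 - <<'E'
from h import *
print(move([.4632,-.2274,.195],np.radians(23.2)))
E
```

```text
(array([ 0.03,  6.51, -0.12]), array([ 0.02, -0.32, -0.29]))
```

```bash
python3 -m inch '[[[0,3,-0.1],[0,-0.2,-0.2]],[[0,5.5,-0.1],[0,-0.2,-0.2]],[[0,6.5,-0.1],[0,-0.2,-0.2]],[[0,6.5,-0.1],[0,-0.2,-0.2]],[[0,6.5,-0.1],[0,-0.2,-0.2]]]'
python3 -m inch '[[[0,0,0],[0,0,0]],[[2,0,0],[0,0,0]],[[4,0,0],[0,0,0]],[[6,0,0],[0,0,0]],[[7.5,0,0],[0,0,0]]]'
python3 -m inch '[[[0,0,0],[0,0,0]],[[0,0,0],[0,0,0]],[[0,0,0],[0,0,0]]]'
python3 - <<'E'
from h import *
print(move([.4632,-.2274,.1035],np.radians(23.2)))
E
```

```text
clock: 6.73
tool_pos: [0.4643, -0.2288, 0.1965]
tcp_rot: [-2.226, 1.569, -1.82]
contact_force: [0.7, -0.8, -0.7]
grip_width: 0.0139
clock: 7.15
tool_pos: [0.4639, -0.2308, 0.1197]
tcp_rot: [-2.697, 1.569, -2.295]
contact_force: [-1.0, 0.7, -0.9]
grip_width: 0.0134
clock: 7.4
tool_pos: [0.4648, -0.2304, 0.122]
tcp_rot: [-1.798, 1.569, -1.395]
contact_force: [0.9, 0.4, -1.0]
grip_width: 0.014
(array([ 1.85,  0.34, -0.03]), array([-0.12, -0.03,  0.12]))
```

```bash
python3 -m inch '[[[0.8,0.34,0],[0,0,0]],[[1.4,0.34,0],[0,0,0]],[[1.4,0.34,0],[0,0,0]],[[1.4,0.34,0],[0,0,0]],[[1.4,0.34,0],[0,0,0]]]'
python3 - <<'E'
from h import *
print(move([.4632,-.2274,.1035],np.radians(23.2)))
E
```

```text
clock: 7.82
tool_pos: [0.4627, -0.2266, 0.1074]
tcp_rot: [-2.404, 1.569, -2.001]
contact_force: [0.6, -0.2, -1.7]
grip_width: 0.0141
(array([ 0.39, -0.1 ,  0.01]), array([-0.08, -0.07,  0.07]))
```

Aligned to within 1 mm. I'll nudge and insert slowly.

```bash
python3 -m inch '[[[0.2,-0.08,0],[0,0,0]],[[0.5,-0.08,0],[0,0,0]],[[0.8,-0.08,0],[0,0,0]],[[1.0,-0.08,0],[0,0,0]],[[1.0,-0.08,0],[0,0,0]]]'
python3 - <<'E'
from h import *
print(move([.4632,-.2274,.0755],np.radians(23.2)))
E
```

```text
clock: 8.23
tool_pos: [0.4625, -0.2271, 0.0967]
tcp_rot: [-3.007, 1.569, -2.604]
contact_force: [0.5, -0.0, -1.7]
grip_width: 0.0135
(array([ 2.12, -0.05,  0.05]), array([-0.08, -0.12,  0.02]))
```

No contact force and the plug is 7 mm in. Continuing down.

```bash
python3 -m inch '[[[0.4,0,0],[0,0,0]],[[0.8,0,0],[0,0,0]],[[1.2,0,0],[0,0,0]],[[1.5,0,0],[0,0,0]],[[1.5,0,0],[0,0,0]]]'
python3 -m inch '[[[0.2,0,0],[0,0,0]],[[0.4,0,0],[0,0,0]],[[0.6,0,0],[0,0,0]],[[0.6,0,0],[0,0,0]]]'
python3 -m inch '[[[0.1,0,0],[0,0,0]],[[0.2,0,0],[0,0,0]],[[0.2,0,0],[0,0,0]]]'
```

```text
clock: 8.65
tool_pos: [0.4624, -0.2271, 0.0815]
tcp_rot: [-3.114, 1.569, -2.71]
contact_force: [-0.9, -0.6, -2.3]
grip_width: 0.0136
clock: 8.98
tool_pos: [0.4627, -0.2273, 0.0759]
tcp_rot: [-2.787, 1.569, -2.384]
contact_force: [-0.3, 0.8, -1.1]
grip_width: 0.0138
clock: 9.23
tool_pos: [0.4629, -0.2273, 0.0755]
tcp_rot: [-2.516, 1.568, -2.113]
contact_force: [-4.4, 2.1, 13.9]
grip_width: 0.0138
```

Home: contact force rises exactly at the predicted height. Release and retreat.

```bash
python3 -m inch '[[[0,0,0],[0,0,0]],[[0,0,0],[0,0,0]],[[0,0,0],[0,0,0]],[[0,0,0],[0,0,0]],[[0,0,0],[0,0,0]]]' 5.0
python3 -m inch '[[[-2,0,0],[0,0,0]],[[-5,0,0],[0,0,0]],[[-9,0,0],[0,0,0]],[[-13,0,0],[0,0,0]],[[-15,0,0],[0,0,0]]]'
python3 - <<'E'
from h import *
s=sense();w=read_camera("wrist");t=read_camera("top")
np.savez("w4.npz",**w,**{"tool_pos":s["tool_pos"],"tcp_rot":s["tcp_rot"]})
i=t["img"];cv2.imwrite("pics/t4.png",np.hstack([cv2.resize(w["img"][:,:,::-1],(533,400)),cv2.resize(i[80:280,345:475,::-1],(260,400))]))
print(s["tool_pos"])
for k in comps(red(w["img"]),40):print(k.mean(0),rect(wcast(w,s,k,.084)))
E
```

```text
clock: 9.65
tool_pos: [0.4629, -0.2273, 0.0741]
tcp_rot: [-2.621, 1.569, -2.218]
contact_force: [-0.1, -0.5, -0.2]
grip_width: 0.0452
clock: 10.07
tool_pos: [0.4646, -0.2274, 0.2284]
tcp_rot: [-1.15, 1.566, -0.746]
contact_force: [1.3, 0.1, 0.6]
grip_width: 0.0501
[ 0.46461117 -0.2274235   0.22843428]
[  2.25531915 236.23404255] (array([ 0.1696, -0.4075]), array([0.0074, 0.0299]), 21.0)
[277.77099237 189.61832061] (array([ 0.4608, -0.2247]), array([0.0132, 0.0484]), 23.0)
```

View pics/t4.png

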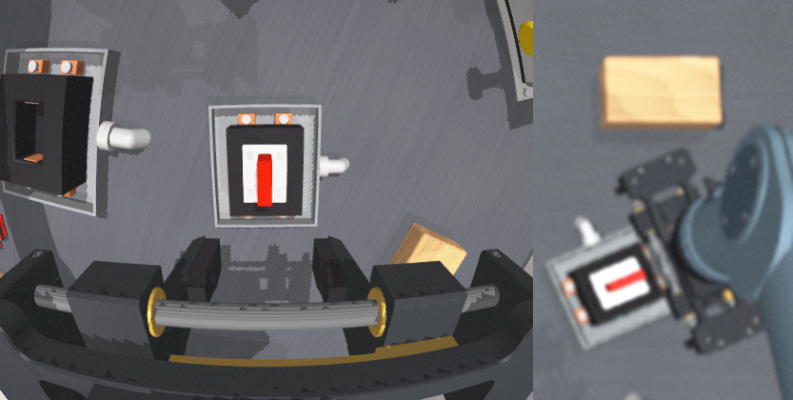

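The block is seated squarely in the small disconnect (wrist part at (264,180)), and the top view agrees. The offcut is untouched. Next is the knob.

```bash
python3 - <<'E'
from h import *
s=sense();R,t=toolpose(s)
m,v=move([.655,.035,.28],np.radians(-48));print(m,v)
tot=v[0];n=3
for k in range(n):
    a=Ro.from_rotvec([tot*k/n,0,0],degrees=True);print((a.inv().apply(m)/n).round(2),round(tot/n,1))
E
```

```text
[-5.22 16.71 27.79] [71.1   0.4   0.22]
[-1.74  5.57  9.26] 23.7
[-1.74  8.82  6.24] 23.7
[-1.74 10.59  2.17] 23.7
```

```bash
python3 -m inch '[[[-1.7,5.6,9.3],[23.7,0.1,0.1]],[[-1.7,5.6,9.3],[23.7,0.1,0.1]],[[-1.7,5.6,9.3],[23.7,0.1,0.1]],[[-1.7,5.6,9.3],[23.7,0.1,0.1]]]' 6
python3 -m inch '[[[-1.7,8.8,6.2],[23.7,0,0]],[[-1.7,8.8,6.2],[23.7,0,0]],[[-1.7,8.8,6.2],[23.7,0,0]],[[-1.7,8.8,6.2],[23.7,0,0]]]'
python3 -m inch '[[[-1.7,10.6,2.2],[23.7,0,0]],[[-1.7,10.6,2.2],[23.7,0,0]],[[-1.7,10.6,2.2],[23.7,0,0]],[[-1.7,10.6,2.2],[23.7,0,0]],[[-1.7,10.6,2.2],[23.7,0,0]]]'
python3 -m inch '[[[0,0,0],[0,0,0]],[[0,0,0],[0,0,0]]]'
python3 - <<'E'
from h import *
s=sense();w=read_camera("wrist");np.savez("w5.npz",**w,**{"tool_pos":s["tool_pos"],"tcp_rot":s["tcp_rot"]})
print(s["joint_positions"].round(2))
cv2.imwrite("pics/w5.png",cv2.resize(w["img"][:,:,::-1],None,fx=1.4,fy=1.4,interpolation=cv2.INTER_CUBIC))
for k in comps(yel(w["img"]),100):print(k.mean(0),rect(wcast(w,s,k,.1)))
E
```

```text
clock: 10.5
tool_pos: [0.53, -0.1319, 0.2411]
tcp_rot: [1.603, 1.567, 1.595]
contact_force: [0.7, 0.9, 0.3]
grip_width: 0.06
clock: 10.83
tool_pos: [0.592, -0.0443, 0.2574]
tcp_rot: [2.312, 1.567, 1.89]
contact_force: [0.1, 0.8, 0.4]
grip_width: 0.0601
clock: 11.25
tool_pos: [0.6531, 0.0383, 0.2727]
tcp_rot: [-2.321, 1.566, 3.127]
contact_force: [-0.6, -0.4, 0.3]
grip_width: 0.0601
clock: 11.42
tool_pos: [0.6524, 0.0343, 0.2735]
tcp_rot: [-2.042, 1.566, -2.88]
contact_force: [-0.5, -0.2, 0.8]
grip_width: 0.0602
[ 0.05  0.55 -0.26  1.5   0.15  1.12 -1.07]
[177.2  241.95] (array([0.5356, 0.0736]), array([0.0391, 0.0119]), 58.8)
[187.01734104 220.97687861] (array([0.5522, 0.0749]), array([0.0493, 0.0355]), 58.7)
[278.21590909 162.70454545] (array([0.6687, 0.0503]), array([0.0582, 0.0378]), 40.9)
```

View pics/w5.png

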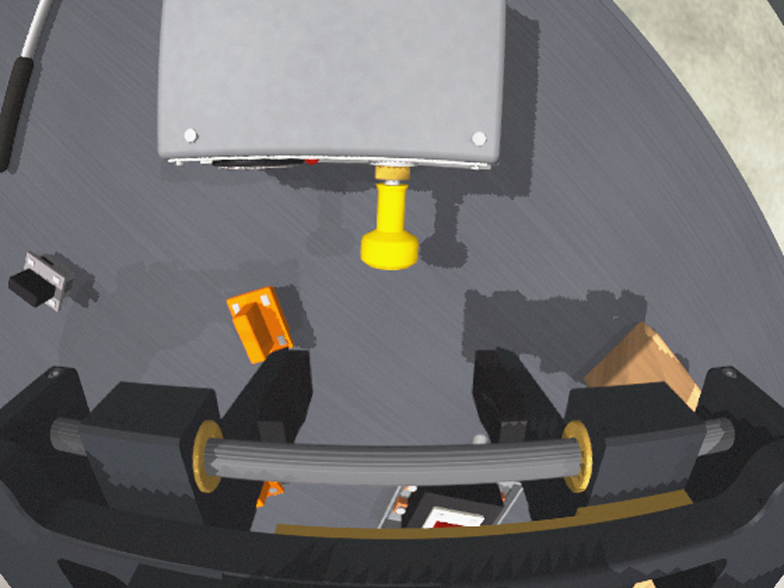

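The view shows the knob: neck column at about 391 from row 183 to 232, head at rows 232–268, bushing at (392,172), and the panel's front top edge from (160,155) to (498,162).

```bash
python3 - <<'E'
from h import *
w=np.load("w5.npz");m=yel(w["img"]);m[:,:240]=0;m[:,330:]=0;m[:128]=0;m[200:]=0
L=[];
for r in range(128,196):
    c=np.flatnonzero(m[r])
    if len(c)<4: continue
    a,b=wcast(w,w,[[c[0]-.5,r],[c[-1]+.5,r]],.1)[:,:2];L.append((r,*((a+b)/2),np.linalg.norm(b-a)))
L=np.array(L)
nk=L[(L[:,3]<.026)];
u=np.linalg.svd(L[:,1:3]-L[:,1:3].mean(0))[2][0];u*=np.sign(u[0])
for X,n in((L,"all"),(nk,"neck")):
    v=np.linalg.svd(X[:,1:3]-X[:,1:3].mean(0))[2][0];print(n,np.degrees(np.arctan2(*(v*np.sign(v[0]))[::-1])),X[:,1:3].mean(0))
for r in L[::3]: print(int(r[0]),r[1:].round(4),((r[1:3]-L[0,1:3])@u).round(4))
q=lambda x,y:[(x+.5)/1.4-.5,(y+.5)/1.4-.5]
P=wcast(w,w,[q(160,155),q(498,162),q(391,162)],.125);e=P[1]-P[0];print(P.round(4),np.linalg.norm(e),np.degrees(np.arctan2(e[1],e[0]))+90)
print("cam",(toolpose(w)[0].apply(w["hand_eye"][:3,3])+w["tool_pos"]).round(3))
E
```

```text
all 40.720444573998655 [0.66905056 0.05056149]
neck 41.608390022366436 [0.67645765 0.05670566]
131 [0.686  0.0747 0.0046] 0.0
134 [0.6892 0.0671 0.0201] -0.0026
137 [0.6871 0.0652 0.0183] -0.0054
140 [0.6847 0.0637 0.0175] -0.0082
143 [0.6826 0.0618 0.0175] -0.011
146 [0.6805 0.0599 0.0175] -0.0138
149 [0.6784 0.0581 0.0176] -0.0166
152 [0.6763 0.0562 0.0176] -0.0194
155 [0.6742 0.0543 0.0176] -0.0223
158 [0.6721 0.0524 0.0177] -0.0251
161 [0.6694 0.0512 0.0177] -0.028
164 [0.6669 0.0496 0.0205] -0.0308
167 [0.6645 0.0481 0.0309] -0.0337
170 [0.663  0.0455 0.0366] -0.0366
173 [0.6608 0.0435 0.0386] -0.0394
176 [0.6586 0.0416 0.0387] -0.0423
179 [0.6562 0.04   0.0378] -0.0453
182 [0.654  0.038  0.0379] -0.0482
185 [0.6518 0.0361 0.038 ] -0.0512
188 [0.6499 0.0337 0.0314] -0.0541
191 [0.648  0.0314 0.021 ] -0.0571
[[0.6113 0.1985 0.125 ]
 [0.7467 0.0323 0.125 ]
 [0.7026 0.0794 0.125 ]] 0.21440934894408678 39.171575041224976
cam [0.714 0.087 0.398]
```

```bash
python3 - <<'E'
from h import *
print(move([.677,.0568,.103],np.radians(-49)))
E
```

```text
(array([17.07,  3.4 , -0.  ]), array([ 0.98, -0.12,  0.23]))
```

```bash
python3 -m inch '[[[3,3.4,0],[1,0,0.2]],[[7,3.4,0],[1,0,0.2]],[[10,3.4,0],[1,0,0.2]],[[10,3.4,0],[1,0,0.2]],[[10,3.4,0],[1,0,0.2]]]'
python3 -m inch '[[[0,0,0],[0,0,0]],[[0,0,0],[0,0,0]],[[0,0,0],[0,0,0]]]'
python3 - <<'E'
from h import *
print(move([.677,.0568,.103],np.radians(-49)))
E
```

```text
clock: 11.88
tool_pos: [0.6769, 0.0572, 0.1734]
tcp_rot: [-2.599, 1.566, 2.828]
contact_force: [0.6, -1.0, 1.0]
grip_width: 0.06
clock: 12.13
tool_pos: [0.6795, 0.0584, 0.1773]
tcp_rot: [1.482, 1.566, 0.627]
contact_force: [0.1, 0.0, -0.6]
grip_width: 0.06
(array([ 7.42, -0.33, -0.04]), array([-0.01,  0.02, -0.26]))
```

```bash
python3 -m inch '[[[2.5,-0.3,0],[0,0,0]],[[5,-0.3,0],[0,0,0]],[[6.6,-0.3,0],[0,0,-0.2]],[[7.2,-0.3,0],[0,0,-0.2]],[[7.2,-0.3,0],[0,0,-0.2]]]'
python3 -m inch '[[[0,0,0],[0,0,0]],[[0,0,0],[0,0,0]],[[0,0,0],[0,0,0]]]'
python3 - <<'E'
from h import *
print(move([.677,.0568,.103],np.radians(-49)))
E
```

```text
clock: 12.55
tool_pos: [0.6753, 0.0569, 0.1017]
tcp_rot: [-2.239, 1.566, -3.094]
contact_force: [-0.5, -0.2, 0.4]
grip_width: 0.0601
clock: 12.8
tool_pos: [0.6769, 0.057, 0.1041]
tcp_rot: [-2.755, 1.57, 2.673]
contact_force: [0.0, -0.6, -0.5]
grip_width: 0.06
(array([ 0.11, -0.01,  0.03]), array([ 0.01, -0.04,  0.01]))
```

Right on. Close on the neck with a firm grip.

```bash
python3 -m inch '[[[0.1,0,0],[0,0,0]],[[0.1,0,0],[0,0,0]],[[0.1,0,0],[0,0,0]],[[0.1,0,0],[0,0,0]],[[0.1,0,0],[0,0,0]]]' 1.0 50
python3 -m inch '[[[0,0,0],[0,0,0]],[[0,0,0],[0,0,0]],[[0,0,0],[0,0,0]],[[0,0,0],[0,0,0]],[[0,0,0],[0,0,0]]]'
python3 - <<'E'
from h import *
s=sense();w=read_camera("wrist");np.savez("w6.npz",**w,**{"tool_pos":s["tool_pos"],"tcp_rot":s["tcp_rot"]});print(s["tool_pos"],s["contact_force"],s["grip_width"])
E
```

```text
clock: 13.22
tool_pos: [0.6759, 0.0569, 0.1017]
tcp_rot: [-2.28, 1.568, -3.135]
contact_force: [0.2, 0.3, 0.0]
grip_width: 0.0288
clock: 13.63
tool_pos: [0.6757, 0.057, 0.1016]
tcp_rot: [-2.352, 1.568, 3.076]
contact_force: [-1.2, 0.6, 1.6]
grip_width: 0.0158
[0.67573131 0.0570312  0.10164291] [-1.20150024  0.61550002  1.57734925] 0.01579389339582442
```

```bash
python3 -m inch '[[[0,0,0],[0,0,0]],[[0,0,0],[0,0,0]],[[0,0,0],[0,0,0]]]' | tail -2
python3 - <<'E'
from h import *
s=sense();w=read_camera("wrist");np.savez("w6.npz",**w,**{"tool_pos":s["tool_pos"],"tcp_rot":s["tcp_rot"]});print(s["tool_pos"],s["grip_width"])
cv2.imwrite("pics/w6.png",cv2.resize(w["img"][90:330,140:420,::-1],None,fx=2.5,fy=2.5,interpolation=cv2.INTER_CUBIC))
E
```

```text
contact_force: [-1.8, 1.1, 1.6]
grip_width: 0.0158
[0.67574468 0.05702743 0.10164536] 0.015796837980066765
```

View pics/w6.png

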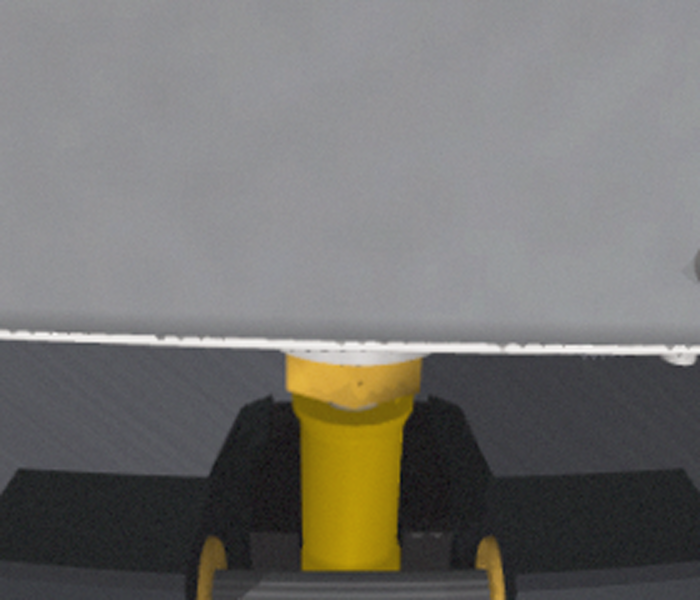

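The neck (crop column ~350, rows 400–570) sits between the pads, just behind the bushing at rows 355–405. Pull in steps along tool −y.

```bash
python3 -m inch '[[[0,-0.5,0],[0,0,0]],[[0,-1,0],[0,0,0]],[[0,-1.5,0],[0,0,0]],[[0,-2,0],[0,0,0]],[[0,-2.5,0],[0,0,0]]]'
python3 -m inch '[[[0,-0.5,0],[0,0,0]],[[0,-1,0],[0,0,0]],[[0,-1.5,0],[0,0,0]],[[0,-1.8,0],[0,0,0]],[[0,-1.8,0],[0,0,0]]]'
python3 -m inch '[[[0,0,0],[0,0,0]],[[0,0,0],[0,0,0]],[[0,0,0],[0,0,0]]]'
python3 - <<'E'
from h import *
s=sense();w=read_camera("wrist");np.savez("w7.npz",**w,**{"tool_pos":s["tool_pos"],"tcp_rot":s["tcp_rot"]})
d=s["tool_pos"]-np.array([.67575,.0570,.10165]);print(d,np.hypot(*d[:2]),np.degrees(np.arctan2(d[1],d[0]))+180,s["contact_force"])
i=w["img"];cv2.imwrite("pics/w7.png",cv2.resize(i[60:240,180:380,::-1],None,fx=3.3,fy=3.3,interpolation=cv2.INTER_CUBIC))
E
```

```text
clock: 14.4
tool_pos: [0.6589, 0.043, 0.1018]
tcp_rot: [1.877, 1.566, 1.024]
contact_force: [8.4, 6.6, -5.8]
grip_width: 0.0157
clock: 14.82
tool_pos: [0.6452, 0.0316, 0.1018]
tcp_rot: [1.975, 1.566, 1.121]
contact_force: [7.0, 7.8, -6.2]
grip_width: 0.0159
clock: 15.07
tool_pos: [0.6455, 0.0319, 0.1017]
tcp_rot: [1.941, 1.566, 1.088]
contact_force: [7.4, 7.5, -6.5]
grip_width: 0.0155
[-3.02710731e-02 -2.50999713e-02  9.71727768e-05] 0.039323611562635086 39.66462235824059 [ 7.44848848  7.51379057 -6.52240061]
```

View pics/w7.png

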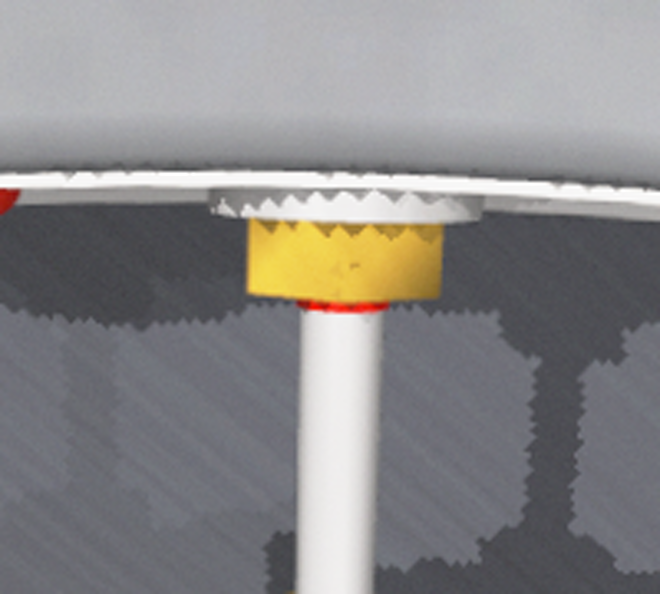

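The band is just emerging (red sliver at crop (342,305)). The tool has moved 39.3 mm and the force is 10.6 N, about 38 mm on the spring, so no slip. I need about 6 mm more.

```bash
python3 -m inch '[[[0,-0.3,0],[0,0,0]],[[0,-0.6,0],[0,0,0]],[[0,-0.6,0],[0,0,0]],[[0,-0.6,0],[0,0,0]]]'
python3 -m inch '[[[0,0,0],[0,0,0]],[[0,0,0],[0,0,0]],[[0,0,0],[0,0,0]]]' | head -1
cat > b.py <<'E'
from h import *
s=sense();w=read_camera("wrist")
d=s["tool_pos"]-np.array([.67575,.0570,.10165]);print("pull",np.hypot(*d[:2]).round(4),"F",np.hypot(*s["contact_force"][:2]),s["clock"],s["grip_width"])
i=w["img"].astype(int);m=(i[...,0]>110)&(i[...,0]>2*i[...,1])&(i[...,0]>2*i[...,2])
for k in comps(m[60:240,240:330],3):
    k=k+[240,60];print(k.min(0),k.max(0));c=int(k[:,0].mean());r=k[abs(k[:,0]-c)<2][:,1]
    P=wcast(w,s,[[c,r.min()-.5],[c,r.max()+.5]],.105);print("band len",np.linalg.norm(P[1]-P[0]))
    print(w["img"][r.min()-4:r.max()+6,c].tolist())
E
python3 b.py
```

```text
clock: 15.45
tool_pos: [0.641, 0.0281, 0.1018]
tcp_rot: [1.923, 1.565, 1.071]
contact_force: [7.0, 8.6, -8.6]
grip_width: 0.0156
clock: 15.7
pull 0.0451 F 11.486968381624937 15.7 0.015721096111183695
[270 135] [297 154]
band len 0.007274825392569912
[[237, 201, 74], [230, 189, 76], [227, 184, 71], [226, 152, 59], [218, 36, 28], [247, 48, 27], [247, 44, 17], [247, 44, 27], [247, 52, 31], [247, 43, 18], [247, 47, 24], [247, 45, 25], [247, 48, 31], [247, 46, 24], [247, 43, 22], [247, 47, 28], [247, 45, 26], [247, 36, 13], [247, 46, 18], [247, 43, 22], [247, 41, 22], [247, 43, 20], [246, 99, 92], [244, 233, 233], [242, 241, 241], [242, 241, 241], [242, 241, 240], [242, 241, 241]]
```

```bash
python3 -m inch '[[[0,-0.06,0],[0,0,0]],[[0,-0.06,0],[0,0,0]],[[0,-0.06,0],[0,0,0]],[[0,-0.06,0],[0,0,0]],[[0,-0.06,0],[0,0,0]]]' | head -1; python3 b.py | head -3
python3 -m inch '[[[0,0,0],[0,0,0]],[[0,0,0],[0,0,0]],[[0,0,0],[0,0,0]],[[0,0,0],[0,0,0]],[[0,0,0],[0,0,0]]]' | head -1; python3 b.py | head -3
python3 - <<'E'
from h import *
c=read_camera("top")
for k in comps(red(c["img"]),8):print("top red",rect(cast(c,k,.084)))
E
```

```text
clock: 16.17
pull 0.0454 F 12.069799431601014 16.1667 0.01577958635921655
[270 134] [298 154]
band len 0.007657799307940849
clock: 16.63
pull 0.0454 F 11.408035080720081 16.6333 0.015764692919455755
[270 134] [298 154]
band len 0.007657271582185914
top red (array([ 0.0425, -0.4263]), array([0.0062, 0.0158]), 29.3)
top red (array([ 0.1111, -0.4437]), array([0.0048, 0.0346]), 25.5)
```

```bash
python3 -c "from plant import sign_off; print(sign_off())"
```

```text
the job is handed in; nothing more can be done
None
```

I plugged the red-handled block fully into the smaller disconnect and let go. Then I pulled the throttle knob to the mark and handed the job in at about 16.7 s, still gripping it.

- **Block:** About 14 N of contact came at exactly the expected seated height. After release, the wrist and top views showed it sitting square in the socket.
- **Throttle:** By tool travel the pull is 45.4 mm. The spring force read 11.4–12.1 N (11.4 N expected at the mark), and the position stayed steady over the last two checks.
- **Band:** I measured 7.7 mm of the 8 mm red band showing. That is close to full, and the oblique camera view could account for the difference.
- **Grip width:** It read 15.8 mm on the 18 mm neck. The picture showed the neck properly between the pads, and it did not slip.
- **Not confirmed:** My last top-camera check found no red handle in the socket, probably because the arm was in the way. So the release-time views are the latest proof that the block is seated.
- **Other objects:** I did not touch the blown block, offcut, hammer or orange look-alikes. I did no final position check on them.

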